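# Unstack reel parts into the display trays

## Robot

A 7-joint arm with a two-finger parallel gripper is mounted at the origin on the work surface. World frame = base frame: x ahead of the robot, y to its left, z up, the work surface at z = 0. Lengths are in m, angles in rad, forces in N, time in s.
With the tool pointing down it reaches from about 0.35 to 0.9 m from the base axis. Payload 8.1 kg.
Tool frame: the origin (TCP) lies between the finger pads; the fingertips stand 22 mm ahead of it and the grasp point (between the pads) lies 3 mm ahead of it (arm.tip_reach is the distance from the TCP to the fingertips, in m); z points along the fingers, y is the line along which they close (so a half turn about z gives the same grasp; the last joint's range is limited). The gripper opens to 92 mm and grips with 3 to 60 N. Pads are 19 mm wide; open, the fingers measure 130 mm over their backs; the gripper's body (75 mm by 190 mm) begins 47 mm behind the grasp point.
Start: joints at [-1.308, 0.434, 0.025, 1.573, -0.012, 1.134, -0.075], TCP at [0.224, 0.584, 0.249] pointing down, gripper open.
Joint ranges: [-2.62, 2.62], [-0.44, 2.09], [-1.27, 1.32], [0.08, 2.57], [-1.32, 4.46], [0.12, 2], [-2.74, 2.74]. Speed limits (rad/s): [2.22, 2.22, 3.01, 3.01, 3.14, 3.14, 3.14].

## Interface

Orientations are given as a rotation vector (axis times angle).
In Python, from cell import telemetry, vision, job, arm gives the robot as it stands. The module is installed in compiled form; this text tells all that it offers.
- The arm moves only by the shell command python3 -m creep 'ROWS' [FORCE]. ROWS is text: rows parted by semicolons, each of 7 numbers parted by spaces: the finger opening in cm, from 0 to 9.18, then the shift along the tool's x, y, z in cm, then the turn, a rotation vector about the tool's x, y, z in degrees. A call has 1 to 5 rows; each row is the pose to reach, as a shift and turn from the pose commanded when the call began, along the tool's axes at that moment; what a row does not reach only later rows make up. A row lasts 1/8 s, in which the tool goes at most 62.5 mm and 10.7 degrees, less where a joint would pass 70% of its speed; a pose out of reach is approached as far as the arm can. A call with a gripper value outside its range is refused whole. The fingers move at their own pace and stop on an object; FORCE is the grip in N (left out, the last holds). Time passes only in rows, so rows that repeat a pose let the fingers close. It gives the time, the measured TCP pose, the force, the opening and the grip force at its end, in the units of the state.
- telemetry.observe(): the state, without advancing time (a new reading comes with each control period).
- vision.get_image(name): name is "scene" or "top" or "wrist"; returns the picture (420x560x3 uint8, red, green, blue); there is no depth.
- vision.camera_info(name): a dict with "fov_y" (degrees; the focal length in pixels is half the picture's height over the tangent of half this angle, whatever the lens; pixels are square), "cx", "cy" (the principal point, pixels), "dist_coeffs" ([k1, k2, p1, p2, k3] as OpenCV has them; the pictures are not rectified), "extrinsics" (4x4, takes a point from camera to world coordinates). Camera axes: x right, y down, z forward; pixel columns grow to the right and rows downward; lengths in m; the calibration is good to about 2 mm. A picture is of the moment at which its call begins: read the wrist's pose just before it. camera_info takes no time and is no camera call; for the wrist camera it gives the pose at the moment of the call.
- job.sign_off(): hands the job in; it is judged then, once.
The state is a dict: "clock": time; "joints": joint angles; "dq": joint speeds; "joint_efforts": joint torques, N m; "position": TCP position; "ee_rot": TCP orientation; "force": force on the tool from outside, world axes, zero at the start; "ft_torque": the same for the moment, N m; "width": opening from 0.0 (shut) to 1.0 (fully open); "gripper_force": force on a finger pad.
Only numpy, scipy, OpenCV 4.12 (cv2) and the standard library are available. Lean on these libraries where they do the work, as an engineer would, in place of code of your own. Each camera call takes 0.05 s, during which the arm holds its last target. There are 200 camera calls.

## Task

Take the stack of fishing-reel parts apart from the top down, carrying one part at a time and keeping each upright, and set every part flat inside the rim of its own blue place: the drag knob in the square tray, the paddle grip in the small narrow tray, the large spool in the larger round dish, the small spool in the smaller round dish, and the parts case in the large oblong tray. Do not shift a part while another still lies on it, and leave everything released and at rest.

Things in the scene. Friction and masses are not known exactly. Their poses are not given: they have to be found in the camera images.
- parts_case: flat, oblong transparent parts case with white frame and dividers, 60 (x) x 160 (y, its long axis) x 26 mm high, 0.25 kg, lid firmly shut; bottom of the stack, on the table. Origin: centre of its underside. The two spools stand on its flat top, side by side, each 38 mm from its centre along +y and -y
- large_spool: large aluminium line spool standing upright (axis z), diameter 60, 26 mm high, flat top; flanges 7 mm thick at top and bottom, a 4 mm deep dark groove between. Stands on the case, at either end. Origin: centre of its underside
- small_spool: small aluminium line spool, same form, diameter 42, 26 mm high, flat top. Stands on the case, at the other end. Origin: centre of its underside
- drag_knob: round black drag knob, diameter 32 and 14 mm high, with a small steel bar (28 along its x, 9 wide, 6 high) across its top, 20 mm high in all; lies on top of one of the two spools, bar up. Origin: centre of its underside (z is up)
- paddle_grip: black rubber handle grip with two steel bands, a bar 18 (x) x 54 (y, long) x 18 mm high with rounded edges, lying flat on top of the other spool. Origin: centre of its underside (z is up)
- case_tray: large oblong blue tray with a thin grey liner, fixed, for the parts case: inside 80 (x) x 180 (y, long) mm, floor 3 mm above the table, rim 5 mm wide and 7 mm above the table. Origin: centre of its underside, on the table
- large_dish: the larger round blue dish with a thin grey liner, fixed, for the large spool: inside diameter 78 mm, outside 88, floor 3 mm and rim 7 mm above the table. Origin: centre of its underside, on the table
- small_dish: the smaller round blue dish with a thin grey liner, fixed, for the small spool: inside diameter 58 mm, outside 68, floor 3 mm and rim 7 mm above the table. Origin: centre of its underside, on the table
- square_tray: square blue tray with a thin grey liner, fixed, for the drag knob: inside 52 x 52 mm, outside 62 x 62, floor 3 mm and rim 7 mm above the table. Origin: centre of its underside, on the table
- narrow_tray: small narrow blue tray with a thin grey liner, fixed, for the paddle grip: inside 38 (x) x 74 (y, long) mm, outside 48 x 84, floor 3 mm and rim 7 mm above the table. Origin: centre of its underside, on the table
Not all that is in view belongs to the job. Several things have the shape of the paddle_grip; the one meant has the colours described above.

How it is judged:
At the end, for the whole second after the job is handed in: Each part upright (0.1 rad), on the floor of its own place (origin under 6 mm above the place's underside) and centred there within 15 mm (drag knob), 16 mm (paddle grip, case), 12 mm (large spool), 11 mm (small spool); all at rest and touched by no finger (horizontal distance between drag_knob and square_tray below 0.015 m and z of drag_knob in the frame of square_tray between 0 and 0.006 m and angle between each of drag_knob, paddle_grip, large_spool, small_spool, parts_case's own z axis and vertical below 0.1 rad and linear speed of each of drag_knob, paddle_grip, large_spool, small_spool, parts_case below 0.02 m/s and angular speed of each of drag_knob, paddle_grip, large_spool, small_spool, parts_case below 0.2 rad/s and contact force between each of drag_knob, paddle_grip, large_spool, small_spool, parts_case and the fingers below 0.1 N and horizontal distance between paddle_grip and narrow_tray below 0.016 m and z of paddle_grip in the frame of narrow_tray between 0 and 0.006 m and horizontal distance between large_spool and large_dish below 0.012 m and z of large_spool in the frame of large_dish between 0 and 0.006 m and horizontal distance between small_spool and small_dish below 0.011 m and z of small_spool in the frame of small_dish between 0 and 0.006 m and horizontal distance between parts_case and case_tray below 0.016 m and z of parts_case in the frame of case_tray between 0 and 0.006 m).
It fails at once if a part was tipped over (more than 35 degrees from upright) (angle between any of drag_knob, paddle_grip, large_spool, small_spool, parts_case's own z axis and vertical above 0.61 rad).
It fails at once if a spool was away from its starting place (over 30 mm) with a knob or grip lying on it or pressed against it ((distance of large_spool from where it was at the start of the episode above 0.03 m and contact force between drag_knob and large_spool above 0.1 N) or (distance of large_spool from where it was at the start of the episode above 0.03 m and contact force between paddle_grip and large_spool above 0.1 N) or (distance of small_spool from where it was at the start of the episode above 0.03 m and contact force between drag_knob and small_spool above 0.1 N) or (distance of small_spool from where it was at the start of the episode above 0.03 m and contact force between paddle_grip and small_spool above 0.1 N)).
It fails at once if the case was away from its starting place (over 30 mm) with another part lying on it or pressed against it (distance of parts_case from where it was at the start of the episode above 0.03 m and contact force between any of drag_knob, paddle_grip, large_spool, small_spool and parts_case above 0.1 N).
It also fails if it takes over 128 s, if anything falls off the work surface, if the arm or the gripper's body presses on something with over 40 N, if the wrist force passes 120 N, or if a joint passes its speed limit or range.

## Working session

There is one attempt and no reset: what is moved stays moved. The work goes in short steps, Python scripts to look and compute and a shell command to move; the robot and the scene stay as the last step left them, time stands still between calls to the robot, and variables do not carry over. Pictures are saved under pics/ and viewed, at most 14 in all, crops included, and the job is handed in when it is done.

```bash
mkdir -p pics; ls
python3 - <<'E'
from cell import telemetry, vision, job, arm
import cv2,numpy as np
print(telemetry.observe(), arm.tip_reach)
for n in ["scene","top"]:
    c=vision.camera_info(n); print(n,c)
    cv2.imwrite(f"pics/{n}0.png",vision.get_image(n)[:,:,::-1])
E
```

```text
pics
{'clock': 0.0, 'joints': array([-1.30760275,  0.4352448 ,  0.02496006,  1.57410748, -0.01158536,
        1.13397735, -0.075108  ]), 'dq': array([ 0.00041128, -0.0002822 , -0.00068766,  0.00191778,  0.00079116,
        0.00218579,  0.00106205]), 'joint_efforts': array([-1.03763716e-03, -6.67860174e+01,  9.84035097e-01, -3.14463723e+01,
       -6.06264593e-02,  4.28719819e-02,  1.78878272e-04]), 'position': array([0.22343403, 0.5831861 , 0.24792722]), 'ee_rot': array([-5.71456494e-01, -3.08903998e+00,  2.49160542e-03]), 'force': array([ 0.16051219,  0.66116181, -0.10506843]), 'ft_torque': array([ 0.03735846, -0.03852509, -0.01733003]), 'gripper_force': 0.0, 'width': 0.9996435893288647} 0.022
scene {'fov_y': 48.315794525117056, 'cx': 277.7511250533102, 'cy': 203.1090742456733, 'dist_coeffs': array([-0.0312277,  0.       ,  0.       ,  0.       ,  0.       ]), 'extrinsics': array([[ 0.5088208 ,  0.57365758, -0.64188657,  1.19673594],
       [ 0.86086676, -0.33634554,  0.38181162, -0.41350168],
       [ 0.00313344, -0.74685251, -0.66498234,  0.78018565],
       [ 0.        ,  0.        ,  0.        ,  1.        ]])}
top {'fov_y': 55.807797281123555, 'cx': 277.6384758471497, 'cy': 206.09031723363964, 'dist_coeffs': array([0.00061211, 0.        , 0.        , 0.        , 0.        ]), 'extrinsics': array([[-2.53988225e-02, -9.85947608e-01,  1.65112732e-01,
         3.56571641e-01],
       [-9.99563629e-01,  2.75388899e-02,  1.06845997e-02,
         5.06599433e-04],
       [-1.50814769e-02, -1.64769305e-01, -9.86216825e-01,
         8.78669833e-01],
       [ 0.00000000e+00,  0.00000000e+00,  0.00000000e+00,
         1.00000000e+00]])}
```

View pics/top0.png

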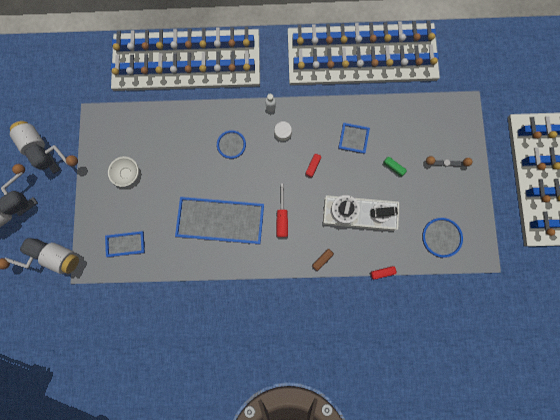

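View pics/scene0.png

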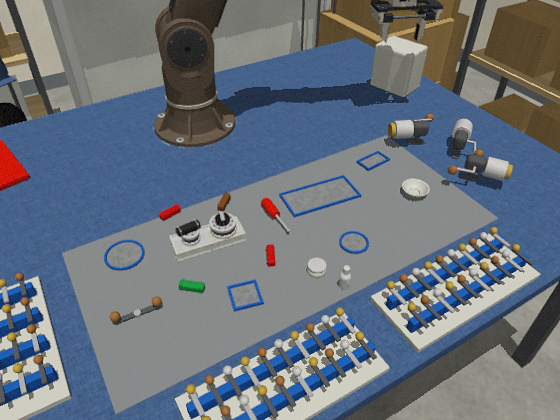

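The top view shows the case at about (361,213). The knob is on the large spool at (346,208) and the grip on the small spool at (384,212). The blue places are narrow tray (125,244), case tray (220,220), small dish (231,144), square tray (354,138) and large dish (443,237). Next I measure them.

```bash
cat > h.py <<'E'
from cell import telemetry, vision, job, arm
import cv2,numpy as np
from scipy.spatial.transform import Rotation as R
def cast(info,px,z,shape=(420,560)):
    f=shape[0]/2/np.tan(np.radians(info["fov_y"]/2))
    K=np.array([[f,0,info["cx"]],[0,f,info["cy"]],[0,0,1]])
    u=cv2.undistortPoints(np.asarray(px,float).reshape(-1,1,2),K,np.asarray(info["dist_coeffs"])).reshape(-1,2)
    E=info["extrinsics"]; d=np.c_[u,np.ones(len(u))]@E[:3,:3].T; o=E[:3,3]
    return o+d*((z-o[2])/d[:,2])[:,None]
def go(target,yaw):
    """shift in cm (tool axes) and yaw turn (deg about tool z) from measured pose; yaw = world angle of tool y (closing) axis, deg"""
    s=telemetry.observe(); M=R.from_rotvec(s["ee_rot"]).as_matrix()
    sh=M.T@(np.asarray(target)-s["position"])*100
    cur=np.degrees(np.arctan2(M[1,1],M[0,1]))
    t=-((yaw-cur+90)%180-90)
    return np.round(sh,2),round(t,1),round(cur,1),s["joints"][6].round(2)
E
python3 - <<'E'
from h import *
for n in ["top","scene"]:
    im=vision.get_image(n); I=vision.camera_info(n)
    hsv=cv2.cvtColor(im,cv2.COLOR_RGB2HSV)
    m=cv2.inRange(hsv,(105,140,100),(125,255,255))
    cs,_=cv2.findContours(m,cv2.RETR_EXTERNAL,cv2.CHAIN_APPROX_NONE)
    for c in cs:
        if cv2.contourArea(c)<150: continue
        p=cast(I,c[:,0,:],0.007)[:,:2]
        (ctr,sz,a)=cv2.minAreaRect((p*1000).astype(np.float32))
        x,y,w,h=cv2.boundingRect(c)
        print(n,(x+w//2,y+h//2),np.round(ctr,1),np.round(sz,1),round(a,1))
    print()
    # white case top
    m=cv2.inRange(hsv,(0,0,150),(180,60,255))
    cs,_=cv2.findContours(m,cv2.RETR_EXTERNAL,cv2.CHAIN_APPROX_NONE)
    for c in cs:
        x,y,w,h=cv2.boundingRect(c)
        if n=="top" and not(310<x+w/2<410 and 180<y+h/2<240): continue
        if n=="scene" and not(150<x+w/2<260 and 210<y+h/2<260): continue
        if cv2.contourArea(c)<30: continue
        p=cast(I,c[:,0,:],0.026)[:,:2]
        ctr,sz,a=cv2.minAreaRect((p*1000).astype(np.float32)); print("case",n,(x,y,w,h),np.round(ctr,1),np.round(sz,1),round(a,1))
im=vision.get_image("top"); a=im[180:245,310:410]; s=vision.get_image("scene")[195:265,155:265]
cv2.imwrite("pics/crop1.png",np.vstack([cv2.resize(a,(800,296*800//800),interpolation=2),cv2.resize(s,(800,300),interpolation=2)])[:,:,::-1])
E
```

```text
top (124, 244) [427.4 350.6] [47.1 83.7] 5.2
top (443, 238) [ 424.  -348.3] [84.6 85.5] 12.8
top (219, 220) [475.1 140.1] [188.8  88.9] 83.4
top (231, 145) [648.8 113.3] [64.4 64.6] 89.3
top (354, 138) [ 656.3 -168.3] [60.8 61.5] 76.8

case top (324, 195, 75, 35) [ 483.8 -170.3] [162.8  65.5] 83.3
scene (261, 411) [ 884.8 -258.1] [25.1 24.8] 0.9
scene (278, 401) [ 884.7 -223.9] [25.  25.8] 0.3
scene (208, 401) [ 822.9 -327.1] [26.7 25. ] 0.8
scene (295, 391) [ 885.  -189.2] [25.7 25. ] 0.2
scene (226, 391) [ 822.7 -293.1] [26.5 25.7] 0.6
scene (12, 390) [ 637.1 -613.9] [34.1 25.3] 0.9
scene (312, 382) [ 884.5 -153.9] [23.9 25. ] 89.7
scene (243, 381) [ 822.6 -258.5] [26.3 25.1] 1.7
scene (35, 381) [ 637.9 -577.1] [39.7 26.8] 12.3
scene (328, 372) [ 884.3 -119.3] [24.7 24.6] 1.5
scene (261, 372) [ 822.7 -223. ] [27.8 24.6] 1.2
scene (277, 363) [ 822.8 -188.7] [28.4 24.8] 1.3
scene (10, 358) [ 566.  -610.3] [43.1 26.1] 15.3
scene (29, 349) [ 565.5 -576.6] [41.9 26.9] 12.7
scene (22, 321) [ 492.3 -576.5] [43.7 26.3] 14.5
scene (15, 295) [ 421.  -578.7] [24.3 41.1] 89.2
scene (245, 295) [ 657.6 -169.9] [61.6 64.7] 77.4
scene (124, 255) [ 423.9 -350.6] [86.9 86.2] 59.8
scene (354, 242) [650.7 113.5] [64.9 65.9] 59.5
scene (320, 196) [476.  139.5] [191.2  93.8] 83.5
scene (373, 160) [428.7 351. ] [49.9 85.3] 5.7

case scene (177, 249, 34, 12) [ 521.2 -221.8] [74.3  7.5] 83.1
case scene (213, 239, 34, 12) [ 530.8 -141.3] [77.7  7.6] 83.4
case scene (169, 212, 77, 43) [ 465.3 -170.9] [165.5  90.4] 83.4
```

View pics/crop1.png

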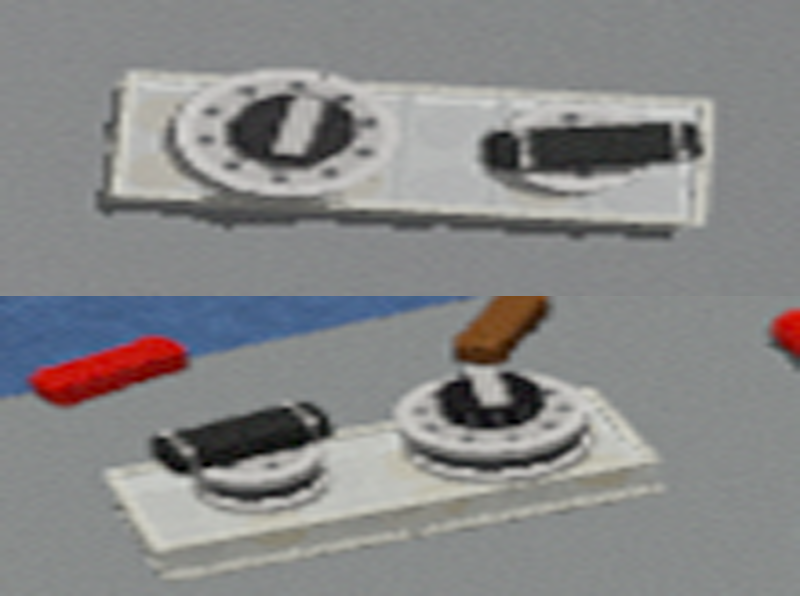

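Run:
```python
from h import *
for n in ["top","scene"]:
    I=vision.camera_info(n); im=vision.get_image(n)
    g=cv2.cvtColor(im,cv2.COLOR_RGB2HSV)[:,:,2]; 
    m=np.uint8(g<70)*255
    cs,_=cv2.findContours(m,cv2.RETR_EXTERNAL,cv2.CHAIN_APPROX_NONE)
    for c in cs:
        x,y,w,h=cv2.boundingRect(c); b=(x+w/2,y+h/2)
        if not ((n=="top" and 320<b[0]<405 and 195<b[1]<235) or (n=="scene" and 165<b[0]<250 and 205<b[1]<250)) or cv2.contourArea(c)<20: continue
        for z in (.061,.066):
            r=cv2.minAreaRect((cast(I,c[:,0,:],z)[:,:2]*1000).astype(np.float32)); print(n,(x,y,w,h),z,np.round(r[0]),np.round(r[1]),round(r[2]))
print(go((.484,-.170,.26),-6.7)); I=vision.camera_info("wrist");print(I["extrinsics"].round(3),I["fov_y"])
```

```text
top (376, 207, 18, 11) 0.061 [ 475. -213.] [20. 36.] 3
top (376, 207, 18, 11) 0.066 [ 474. -212.] [20. 36.] 3
top (339, 201, 15, 15) 0.061 [ 485. -133.] [29. 30.] 87
top (339, 201, 15, 15) 0.066 [ 485. -132.] [29. 30.] 87
scene (176, 220, 24, 16) 0.061 [ 473. -210.] [29. 55.] 4
scene (176, 220, 24, 16) 0.066 [ 478. -212.] [29. 55.] 4
scene (215, 213, 15, 13) 0.061 [ 486. -135.] [30. 38.] 75
scene (215, 213, 15, 13) 0.066 [ 491. -136.] [29. 38.] 75
(array([-51.28, -61.06,  -1.12]), np.float64(75.7), np.float64(69.0), np.float64(-0.08))
[[ 0.36   0.888  0.287  0.144]
 [ 0.933 -0.342 -0.111  0.614]
 [-0.     0.307 -0.952  0.385]
 [ 0.     0.     0.     1.   ]] 59.168844178621065
```

```bash
python3 -m creep '9.18 -51.28 -61.06 -1.1 0 0 75.7;9.18 -51.28 -61.06 -1.1 0 0 75.7;9.18 -51.28 -61.06 -1.1 0 0 75.7;9.18 -51.28 -61.06 -1.1 0 0 75.7;9.18 -51.28 -61.06 -1.1 0 0 75.7'; python3 -c "
from h import *
print(go((.484,-.170,.26),-6.7))"
```

```text
clock: 1.02
position: [0.3261, 0.2864, 0.2533]
ee_rot: [-1.913, -2.492, -0.002]
force: [2.2, 0.4, 0.7]
width: 0.997
gripper_force: 0.0
(array([-48.17,   3.46,  -0.7 ]), np.float64(21.7), np.float64(15.0), np.float64(-0.54))
```

```bash
python3 -m creep '9.18 -48 3.4 -.7 0 0 21.7;9.18 -48 3.4 -.7 0 0 21.7;9.18 -48 3.4 -.7 0 0 21.7;9.18 -48 3.4 -.7 0 0 21.7;9.18 -48 3.4 -.7 0 0 21.7' >/dev/null;  python3 -c "
from h import *
print(go((.484,-.170,.26),-6.7))"
```

```text
(array([-15.47,   7.18,  -0.2 ]), np.float64(0.4), np.float64(-6.3), np.float64(-0.12))
```

```bash
python3 -m creep '9.18 -15.4 7.1 -.2 0 0 0;9.18 -15.4 7.1 -.2 0 0 0;9.18 -15.4 7.1 -.2 0 0 0;9.18 -15.4 7.1 -.2 0 0 0' >/dev/null;  python3 -c "
from h import *
print(go((.484,-.170,.26),-6.7)); I=vision.camera_info('wrist');print(I['extrinsics'].round(3),I['cx'],I['cy'])
im=vision.get_image('wrist'); cv2.imwrite('pics/w1.png',im[:,:,::-1])"
```

```text
(array([ 0.14,  0.1 , -0.02]), np.float64(-0.0), np.float64(-6.7), np.float64(0.37))
[[ 0.993 -0.113 -0.035  0.491]
 [-0.119 -0.944 -0.307 -0.087]
 [ 0.001  0.309 -0.951  0.396]
 [ 0.     0.     0.     1.   ]] 280.60923444547205 213.43132051547383
```

View pics/w1.png

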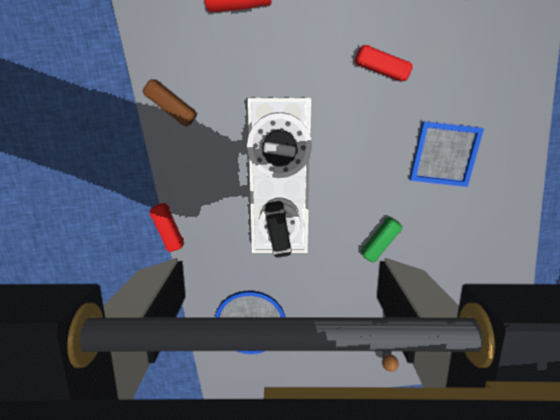

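The wrist view shows the case with corners at about (248,98), (311,98), (308,252) and (250,252). The knob is at (280,149) and the grip at (278,229), turned slightly from the case axis.

Run:
```python
from h import *
I=vision.camera_info("wrist"); im=vision.get_image("wrist"); hsv=cv2.cvtColor(im,cv2.COLOR_RGB2HSV)
m=cv2.inRange(hsv,(0,0,150),(180,60,255)); m[275:]=0
cs,_=cv2.findContours(m,cv2.RETR_EXTERNAL,cv2.CHAIN_APPROX_NONE); c=max(cs,key=cv2.contourArea)
r=cv2.minAreaRect((cast(I,c[:,0,:],.026)[:,:2]*1000).astype(np.float32)); print("case",r)
k=np.uint8(hsv[:,:,2]<60)*255; k[:, :235]=0;k[:,320:]=0;k[:90]=0;k[275:]=0
cs,_=cv2.findContours(k,cv2.RETR_EXTERNAL,cv2.CHAIN_APPROX_NONE)
for c in cs:
    if cv2.contourArea(c)<60: continue
    for z in (.061,.066,.07):
        r=cv2.minAreaRect((cast(I,c[:,0,:],z)[:,:2]*1000).astype(np.float32)); print(cv2.boundingRect(c),z,np.round(r[0],1),np.round(r[1],1),round(r[2],1))
b=cv2.resize(im[90:262,235:325],(400,764//1),interpolation=2)[:600]
for p,z in (((280,149),.066),((278,229),.068),((248,98),.026),((311,98),.026),((308,252),.026),((250,252),.026)): print(p,cast(I,[p],z).round(4))
```

```text
case ((550.0419921875, -148.33090209960938), (268.3149719238281, 423.91253662109375), 83.46021270751953)
(267, 214, 24, 40) 0.061 [ 473.7 -213.3] [20.1 39.2] 1.0
(267, 214, 24, 40) 0.066 [ 474.  -211.4] [19.8 38.6] 1.0
(267, 214, 24, 40) 0.07 [ 474.2 -209.8] [19.6 38.1] 1.0
(266, 204, 19, 11) 0.061 [ 473.3 -187.6] [17.4  9.7] 1.8
(266, 204, 19, 11) 0.066 [ 473.5 -186.1] [17.1  9.5] 1.8
(266, 204, 19, 11) 0.07 [ 473.7 -184.8] [16.9  9.4] 1.8
(263, 133, 36, 36) 0.061 [ 484.8 -133.7] [31.1 31.8] 33.9
(263, 133, 36, 36) 0.066 [ 484.9 -133. ] [30.6 31.3] 33.9
(263, 133, 36, 36) 0.07 [ 485.  -132.4] [30.3 30.9] 33.9
(280, 149) [[ 0.4851 -0.1312  0.066 ]]
(278, 229) [[ 0.4744 -0.2053  0.068 ]]
(248, 98) [[ 0.4597 -0.0853  0.026 ]]
(311, 98) [[ 0.5193 -0.0923  0.026 ]]
(308, 252) [[ 0.5016 -0.251   0.026 ]]
(250, 252) [[ 0.4389 -0.2437  0.026 ]]
```

```bash
python3 -c "
from h import *
print(go((.485,-.1325,.080),-6.7))"
```

```text
(array([ 3.48, -0.13, 17.94]), np.float64(0.3), np.float64(-6.4), np.float64(0.36))
```

```bash
python3 -m creep '9.18 3.5 -.15 6 0 0 0;9.18 3.5 -.15 12 0 0 0;9.18 3.5 -.15 16 0 0 0;9.18 3.5 -.15 17.9 0 0 0;9.18 3.5 -.15 17.9 0 0 0' 15;  python3 -c "
from h import *
print(go((.485,-.1325,.080),-6.7))
im=vision.get_image('wrist'); cv2.imwrite('pics/w2.png',im[:,:,::-1])"
```

```text
clock: 2.88
position: [0.484, -0.1305, 0.0796]
ee_rot: [-2.337, -2.095, 0.002]
force: [-0.2, -0.2, 1.3]
width: 1.0
gripper_force: 0.0
(array([-0.19,  0.12, -0.04]), np.float64(0.4), np.float64(-6.3), np.float64(0.51))
```

View pics/w2.png

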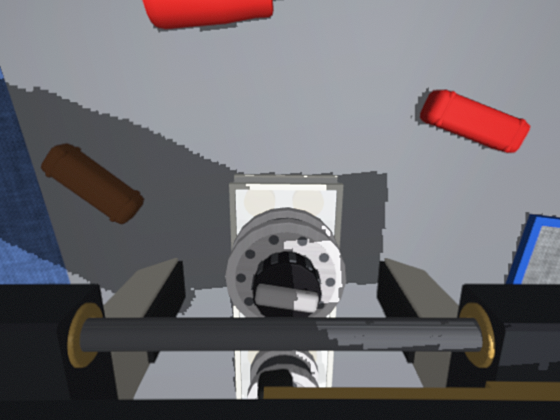

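The knob sits centred between the open fingers, at about (287,285). Closing now, then a small lift to check the grip.

```bash
python3 -m creep '9.18 -.2 0 0 0 0 0;3 -.2 0 0 0 0 0;2.6 -.2 0 0 0 0 0;2.6 -.2 0 0 0 0 0;2.6 -.2 0 0 0 0 0' 15; python3 -m creep '2.6 0 0 0 0 0 0;2.6 0 0 -1 0 0 0;2.6 0 0 -5 0 0 0;2.6 0 0 -10 0 0 0;2.6 0 0 -10 0 0 0';python3 -c "
from h import *
print(go((.657,-.169,.078),-13))"
```

```text
clock: 3.55
position: [0.485, -0.1344, 0.0807]
ee_rot: [2.342, 2.094, 0.0]
force: [0.5, -0.8, -1.0]
width: 0.614
gripper_force: 0.0
clock: 4.18
position: [0.4869, -0.1353, 0.1843]
ee_rot: [2.339, 2.091, 0.007]
force: [-0.3, 0.3, 0.3]
width: 0.281
gripper_force: 0.0
(array([-1.45, 17.21, 10.74]), np.float64(6.6), np.float64(-6.4), np.float64(0.38))
```

The fingers had not closed before the lift, so the knob was never gripped. I'll open, go back down and close for longer.

```bash
python3 -m creep '9.18 0 0 0 0 0 0;9.18 0 0 0 0 0 0;9.18 0 0 0 0 0 0;9.18 0 0 0 0 0 0;9.18 0 0 0 0 0 0' 15;  python3 -c "
from h import *
print(go((.485,-.1325,.080),-6.7))
im=vision.get_image('wrist'); cv2.imwrite('pics/w3.png',im[:,:,::-1])
I=vision.camera_info('wrist')
k=np.uint8(cv2.cvtColor(im,cv2.COLOR_RGB2HSV)[:,:,2]<60)*255; k[:, :220]=0;k[:,345:]=0;k[:90]=0;k[310:]=0
cs,_=cv2.findContours(k,cv2.RETR_EXTERNAL,cv2.CHAIN_APPROX_NONE)
for c in cs:
    if cv2.contourArea(c)<60: continue
    r=cv2.minAreaRect((cast(I,c[:,0,:],.066)[:,:2]*1000).astype(np.float32)); print(cv2.boundingRect(c),np.round(r[0],1),np.round(r[1],1),round(r[2],1))
"
```

```text
clock: 4.8
position: [0.4848, -0.1345, 0.1804]
ee_rot: [-2.342, -2.094, 0.001]
force: [0.3, 0.4, -0.2]
width: 0.777
gripper_force: 0.0
(array([ 0.2 ,  0.  , 10.04]), np.float64(0.3), np.float64(-6.4), np.float64(0.38))
(266, 292, 26, 18) [ 473.7 -202.4] [18.2 15.2] 3.3
(264, 272, 30, 19) [ 476.1 -184.3] [15.2 21.9] 83.5
(262, 221, 46, 19) [ 484.6 -144.8] [12.4 32.8] 77.5
(261, 191, 44, 32) [ 486.8 -125.3] [21.3 31.5] 76.2
```

```bash
python3 -m creep '6 .15 0 4 0 0 0;6 .15 0 8 0 0 0;6 .15 0 10 0 0 0;6 .15 0 10 0 0 0;2.6 .15 0 10 0 0 0' 15; python3 -m creep '2.6 0 0 0 0 0 0;2.6 0 0 0 0 0 0;2.6 0 0 0 0 0 0;2.6 0 0 0 0 0 0;2.6 0 0 0 0 0 0'
```

```text
clock: 5.48
position: [0.4856, -0.1332, 0.0813]
ee_rot: [2.341, 2.094, 0.001]
force: [-0.2, 0.6, 0.2]
width: 0.592
gripper_force: 0.0
clock: 6.1
position: [0.4855, -0.1329, 0.0811]
ee_rot: [2.341, 2.094, 0.001]
force: [-0.6, 0.7, 6.9]
width: 0.338
gripper_force: 15.0
```

```bash
python3 -m creep '2.6 0 0 -1 0 0 0;2.6 0 0 -4 0 0 0;2.6 0 0 -6 0 0 0;2.6 0 0 -6 0 0 0';python3 -c "
from h import *
print(go((.657,-.169,.10),-13))"
```

```text
clock: 6.6
position: [0.486, -0.1331, 0.1421]
ee_rot: [2.34, 2.093, 0.003]
force: [-0.3, 0.2, -0.5]
width: 0.336
gripper_force: 15.0
(array([-1.67, 17.38,  4.26]), np.float64(6.6), np.float64(-6.4), np.float64(0.44))
```

```bash
python3 -m creep '2.6 -.5 5 0 0 0 2;2.6 -1 10 0 0 0 4;2.6 -1.67 15 2 0 0 6.6;2.6 -1.67 17.35 4.2 0 0 6.6;2.6 -1.67 17.35 4.2 0 0 6.6'; python3 -c "
from h import *
print(go((.657,-.169,.0325),-13))"
```

```text
clock: 7.22
position: [0.6551, -0.1683, 0.0955]
ee_rot: [-2.455, -1.955, 0.005]
force: [0.1, -0.8, 0.0]
width: 0.338
gripper_force: 15.0
(array([-0.02,  0.22,  6.29]), np.float64(0.1), np.float64(-12.9), np.float64(0.37))
```

```bash
python3 -m creep '2.6 0 .1 3 0 0 0;2.6 0 .1 5.2 0 0 0;2.6 0 .1 5.8 0 0 0;2.6 0 .1 5.8 0 0 0;2.6 0 .1 5.8 0 0 0'; python3 -c "
from h import *
print(go((.657,-.169,.0325),-13))"
```

```text
clock: 7.85
position: [0.6571, -0.1693, 0.0417]
ee_rot: [2.457, 1.955, 0.002]
force: [0.5, -0.1, 0.6]
width: 0.338
gripper_force: 15.0
(array([ 0.03, -0.02,  0.92]), np.float64(0.0), np.float64(-13.0), np.float64(0.41))
```

```bash
python3 -m creep '2.6 0 0 .6 0 0 0;2.6 0 0 .8 0 0 0;2.6 0 0 .9 0 0 0;2.6 0 0 .9 0 0 0;2.6 0 0 .9 0 0 0';python3 -m creep '4 0 0 0 0 0 0;5 0 0 0 0 0 0;5 0 0 0 0 0 0;5 0 0 0 0 0 0'; python3 -m creep '5 0 0 -5 0 0 0;5 0 0 -11 0 0 0;9.18 0 0 -16 0 0 0;9.18 0 0 -16 0 0 0;9.18 0 0 -16 0 0 0'; python3 -c "
from h import *
print(go((.474,-.165,.20),2))
for n in ['wrist','top']: cv2.imwrite('pics/k_%s.png'%n,vision.get_image(n)[:,:,::-1])"
```

```text
clock: 8.48
position: [0.6566, -0.1689, 0.0322]
ee_rot: [-2.458, -1.956, -0.001]
force: [-2.5, 1.2, 6.2]
width: 0.337
gripper_force: 15.0
clock: 8.98
position: [0.6566, -0.169, 0.0315]
ee_rot: [-2.458, -1.956, 0.0]
force: [-0.5, -0.7, -0.3]
width: 0.543
gripper_force: 0.0
clock: 9.6
position: [0.6563, -0.1686, 0.191]
ee_rot: [-2.457, -1.956, -0.0]
force: [0.1, 0.2, -0.1]
width: 0.819
gripper_force: 0.0
(array([ -3.74, -17.85,  -0.89]), np.float64(-15.0), np.float64(-13.0), np.float64(0.32))
```

View pics/k_wrist.png

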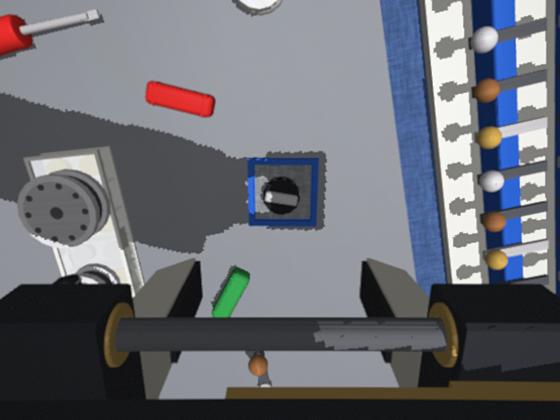

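The knob lies flat and centred in the square tray, at (283,196). Next is the grip.

```bash
python3 -m creep '9.18 -3.7 -5 0 0 0 -10;9.18 -3.7 -11 0 0 0 -15;9.18 -3.7 -17.8 -.9 0 0 -15;9.18 -3.7 -17.8 -.9 0 0 -15;9.18 -3.7 -17.8 -.9 0 0 -15';python3 -m creep '9.18 0 0 0 0 0 0'
python3 - <<'E'
from h import *
I=vision.camera_info('wrist'); im=vision.get_image('wrist'); cv2.imwrite('pics/w4.png',im[:,:,::-1])
k=np.uint8(cv2.cvtColor(im,cv2.COLOR_RGB2HSV)[:,:,2]<60)*255; k[:, :220]=0;k[:,345:]=0;k[:90]=0;k[310:]=0
cs,_=cv2.findContours(k,cv2.RETR_EXTERNAL,cv2.CHAIN_APPROX_NONE)
for c in cs:
    if cv2.contourArea(c)<60: continue
    r=cv2.minAreaRect((cast(I,c[:,0,:],.066)[:,:2]*1000).astype(np.float32)); print(cv2.boundingRect(c),np.round(r[0],1),np.round(r[1],1),round(r[2],1))
print(go((.474,-.206,.080),2))
E
```

```text
clock: 10.32
position: [0.475, -0.1647, 0.2003]
ee_rot: [-2.181, -2.261, -0.0]
force: [0.5, 0.3, -0.8]
width: 0.999
gripper_force: 0.0
clock: 10.45
position: [0.4762, -0.1652, 0.2003]
ee_rot: [2.181, 2.26, -0.001]
force: [-1.0, 0.1, 1.3]
width: 1.001
gripper_force: 0.0
(265, 245, 24, 42) [ 473.4 -212.8] [18.4 36.4] 2.3
(267, 228, 22, 13) [ 473.2 -185.4] [16.5 10.1] 1.9
(289, 160, 12, 12) [ 484.2 -130.6] [7.8 7.4] 47.3
(array([-4.05, -0.35, 12.03]), np.float64(0.1), np.float64(2.1), np.float64(0.55))
```

View pics/w4.png

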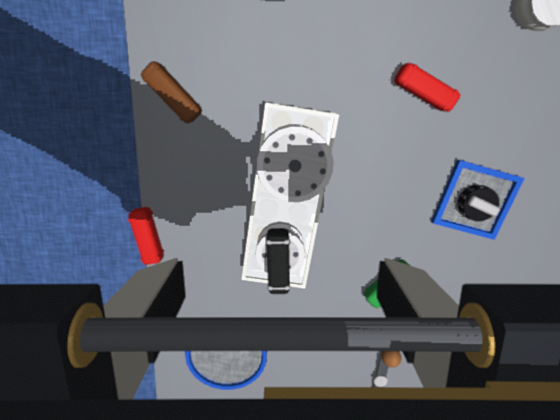

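The grip at (278,262) lines up with the tool.

```bash
python3 -m creep '5 -4 -.3 4 0 0 0;5 -4 -.3 8 0 0 0;5 -4 -.3 11 0 0 0;5 -4 -.3 11.9 0 0 0;5 -4 -.3 11.9 0 0 0' 15; python3 -m creep '3 0 0 0 0 0 0;1.2 0 0 0 0 0 0;1.2 0 0 0 0 0 0;1.2 0 0 0 0 0 0;1.2 0 0 0 0 0 0';python3 -m creep '1.2 0 0 0 0 0 0;1.2 0 0 0 0 0 0;1.2 0 0 0 0 0 0'
```

```text
clock: 11.12
position: [0.4736, -0.2055, 0.0814]
ee_rot: [-2.182, -2.26, 0.001]
force: [0.6, 0.8, 0.2]
width: 0.556
gripper_force: 0.0
clock: 11.75
position: [0.4736, -0.2052, 0.082]
ee_rot: [2.182, 2.26, 0.001]
force: [-0.0, 0.8, 6.9]
width: 0.193
gripper_force: 15.0
clock: 12.12
position: [0.4736, -0.2052, 0.082]
ee_rot: [2.182, 2.26, 0.001]
force: [-1.0, 1.2, 6.3]
width: 0.195
gripper_force: 15.0
```

```bash
python3 -m creep '1.2 0 0 -1 0 0 0;1.2 0 0 -4 0 0 0;1.2 0 0 -8 0 0 0;1.2 0 0 -8 0 0 0';python3 -c "
from h import *
print(go((.428,.351,.16),5.2))"
```

```text
clock: 12.62
position: [0.4747, -0.2061, 0.1644]
ee_rot: [2.179, 2.257, 0.004]
force: [0.1, -0.3, -0.2]
width: 0.192
gripper_force: 15.0
(array([55.84, -2.72,  0.35]), np.float64(-3.2), np.float64(2.0), np.float64(0.69))
```

```bash
python3 -m creep '1.2 4 -.2 0 0 0 0;1.2 10 -.5 0 0 0 0;1.2 16 -.8 0 0 0 -1;1.2 22 -1 0 0 0 -2;1.2 28 -1.35 0 0 0 -3'; python3 -m creep '1.2 6 -.3 0 0 0 0;1.2 12 -.6 0 0 0 0;1.2 18 -.8 0 0 0 0;1.2 24 -1.1 0 0 0 0;1.2 27 -1.3 0 0 0 0';python3 -c "
from h import *
print(go((.428,.351,.0335),5.2))"
```

```text
clock: 13.25
position: [0.4493, 0.076, 0.1614]
ee_rot: [2.121, 2.317, -0.0]
force: [1.1, 1.1, 0.5]
width: 0.192
gripper_force: 15.0
clock: 13.88
position: [0.4117, 0.3455, 0.1609]
ee_rot: [-2.117, -2.321, 0.001]
force: [0.2, 0.1, 0.5]
width: 0.192
gripper_force: 15.0
(array([ 0.4 ,  1.69, 12.74]), np.float64(0.1), np.float64(5.3), np.float64(-0.4))
```

```bash
python3 -m creep '1.2 .2 1.7 3 0 0 0;1.2 .2 1.7 7 0 0 0;1.2 .2 1.7 9.5 0 0 0;1.2 .2 1.7 9.5 0 0 0;1.2 .2 1.7 9.5 0 0 0';python3 -c "
from h import *
print(go((.428,.351,.0335),5.2))"
```

```text
clock: 14.5
position: [0.4305, 0.3455, 0.0673]
ee_rot: [2.122, 2.316, 0.001]
force: [0.7, 0.4, 0.5]
width: 0.195
gripper_force: 15.0
(array([ 0.57, -0.2 ,  3.38]), np.float64(-0.2), np.float64(5.0), np.float64(-0.28))
```

```bash
python3 -m creep '1.2 .5 -.2 1.5 0 0 0;1.2 .5 -.2 2.8 0 0 0;1.2 .5 -.2 3.3 0 0 0;1.2 .5 -.2 3.35 0 0 0;1.2 .5 -.2 3.35 0 0 0'; python3 -m creep '3 0 0 0 0 0 0;3.4 0 0 0 0 0 0;3.4 0 0 0 0 0 0;3.4 0 0 0 0 0 0'; python3 -m creep '3.4 0 0 -5 0 0 0;3.4 0 0 -11 0 0 0;9.18 0 0 -16 0 0 0;9.18 0 0 -16 0 0 0;9.18 0 0 -16 0 0 0'; python3 -c "
from h import *
print(go((.484,-.110,.19),-6.7))
cv2.imwrite('pics/g.png',vision.get_image('wrist')[:,:,::-1])"
```

```text
clock: 15.12
position: [0.4278, 0.3501, 0.033]
ee_rot: [2.122, 2.316, -0.0]
force: [0.3, -0.0, -0.4]
width: 0.194
gripper_force: 15.0
clock: 15.62
position: [0.4277, 0.3503, 0.0331]
ee_rot: [-2.122, -2.317, -0.0]
force: [0.0, -0.9, 0.1]
width: 0.37
gripper_force: 0.0
clock: 16.25
position: [0.4272, 0.3503, 0.1928]
ee_rot: [-2.121, -2.317, 0.0]
force: [0.2, 1.4, -0.5]
width: 0.643
gripper_force: 0.0
(array([-46.35,   1.62,   0.27]), np.float64(11.7), np.float64(5.0), np.float64(-0.4))
```

View pics/g.png

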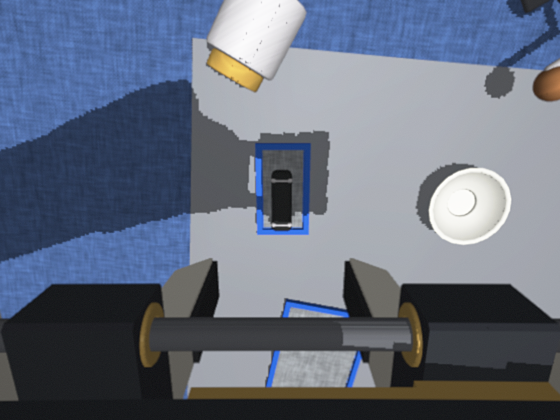

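The grip is in the narrow tray but sits toward its -y end: rows 170–230, with the tray at 144–235. I'll measure it.

Run:
```python
from h import *
I=vision.camera_info("wrist")
for p,z in (((282,170),.021),((282,231),.021),((282,226),.021),((283,144),.007),((282,235),.007),((258,236),.007),((309,234),.007)): print(p,cast(I,[p],z).round(4))
im=vision.get_image("wrist")
cv2.imwrite("pics/gc.png",cv2.resize(im[130:245,235:345],None,fx=5,fy=5,interpolation=2)[:,:,::-1])
```

```text
(282, 170) [[0.4247 0.3734 0.021 ]]
(282, 231) [[0.4294 0.3187 0.021 ]]
(282, 226) [[0.429  0.3234 0.021 ]]
(283, 144) [[0.4238 0.3932 0.007 ]]
(282, 235) [[0.4303 0.3095 0.007 ]]
(258, 236) [[0.4081 0.3066 0.007 ]]
(309, 234) [[0.4552 0.3127 0.007 ]]
```

View pics/gc.png

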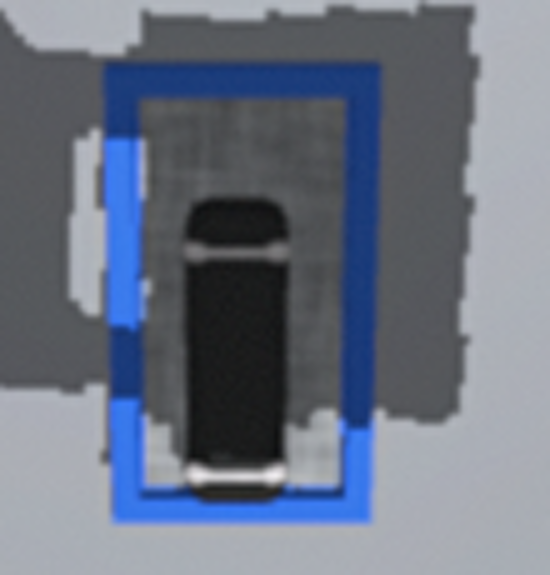

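The grip is flat, about 5 mm off centre and clear of the rim, which is within tolerance. Next is the large spool.

```bash
python3 -m creep '9.18 -6 .2 0 0 0 3;9.18 -12 .4 0 0 0 6;9.18 -18 .6 0 0 0 9;9.18 -24 .8 0 0 0 11.7;9.18 -29 1 0 0 0 11.7'>/dev/null; python3 -c "
from h import *
print(go((.484,-.110,.17),-6.7))"
```

```text
(array([-16.6 ,   4.17,   2.23]), np.float64(-0.1), np.float64(-6.8), np.float64(-0.07))
```

```bash
python3 -m creep '9.18 -6 1.5 0 0 0 0;9.18 -12 3 1 0 0 0;9.18 -16.5 4.1 2.2 0 0 0;9.18 -16.5 4.1 2.2 0 0 0;9.18 -16.5 4.1 2.2 0 0 0'>/dev/null
python3 - <<'E'
from h import *
I=vision.camera_info("wrist"); im=vision.get_image("wrist")
cv2.imwrite("pics/s1.png",im[:,:,::-1])
k=np.uint8(cv2.cvtColor(im,cv2.COLOR_RGB2HSV)[:,:,2]<60)*255
cs,_=cv2.findContours(k,cv2.RETR_EXTERNAL,cv2.CHAIN_APPROX_NONE)
for c in cs:
    x,y,w,h=cv2.boundingRect(c)
    if 5<w<30 and 5<h<30 and 220<x<340 and y<330:
        r=cast(I,c[:,0,:],.052)[:,:2]*1000; print((x,y,w,h),r.mean(0).round(1))
print(go((.4845,-.133,.0545),-6.7))
E
```

```text
(283, 246, 12, 6) [ 485.2 -131.4]
(array([-2.75,  0.37, 11.59]), np.float64(0.1), np.float64(-6.6), np.float64(0.36))
```

View pics/s1.png

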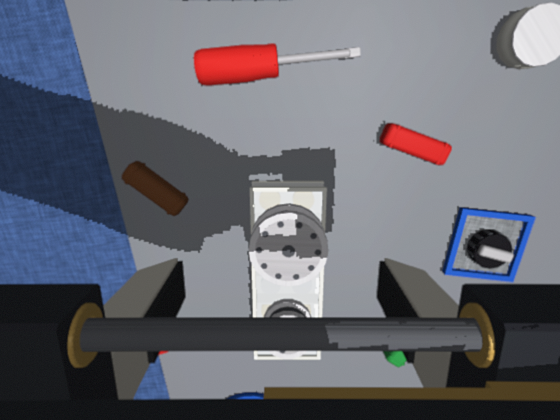

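The large spool's hub is at (289,249), in the clear. Descending to grasp it.

```bash
python3 -m creep '9.18 -2.7 .4 4 0 0 0;9.18 -2.7 .4 8 0 0 0;9.18 -2.7 .4 10.5 0 0 0;9.18 -2.7 .4 11.6 0 0 0;9.18 -2.7 .4 11.6 0 0 0' 20; python3 -m creep '5.4 0 0 0 0 0 0;5.4 0 0 0 0 0 0;5.4 0 0 0 0 0 0;5.4 0 0 0 0 0 0;5.4 0 0 0 0 0 0';python3 -m creep '5.4 0 0 0 0 0 0;5.4 0 0 0 0 0 0;5.4 0 0 0 0 0 0'
```

```text
clock: 18.27
position: [0.4854, -0.1327, 0.055]
ee_rot: [-2.345, -2.09, 0.0]
force: [-0.4, 0.0, 0.4]
width: 0.994
gripper_force: 0.0
clock: 18.9
position: [0.4856, -0.1337, 0.0554]
ee_rot: [2.347, 2.088, 0.001]
force: [-0.2, 0.2, 5.4]
width: 0.648
gripper_force: 20.0
clock: 19.27
position: [0.4856, -0.1337, 0.0554]
ee_rot: [2.347, 2.088, 0.001]
force: [-1.0, 1.8, 5.9]
width: 0.644
gripper_force: 20.0
```

```bash
python3 -m creep '5.4 0 0 -1 0 0 0;5.4 0 0 -4 0 0 0;5.4 0 0 -8 0 0 0;5.4 0 0 -8.5 0 0 0;5.4 0 0 -8.5 0 0 0';python3 -c "
from h import *
print(go((.424,-.3495,.10),-6.7))"
```

```text
clock: 19.9
position: [0.4853, -0.1334, 0.1401]
ee_rot: [2.347, 2.089, 0.001]
force: [-0.1, -0.7, -1.5]
width: 0.645
gripper_force: 20.0
(array([-22.18,  -3.59,   4.  ]), np.float64(0.0), np.float64(-6.7), np.float64(0.47))
```

```bash
python3 -m creep '5.4 -5 -.8 0 0 0 0;5.4 -11 -1.8 0 0 0 0;5.4 -17 -2.7 1 0 0 0;5.4 -22.1 -3.6 4 0 0 0;5.4 -22.1 -3.6 4 0 0 0';python3 -m creep '5.4 0 0 2 0 0 0;5.4 0 0 3 0 0 0;5.4 0 0 3 0 0 0';python3 -c "
from h import *
print(go((.424,-.3495,.0325),-6.7))"
```

```text
clock: 20.52
position: [0.4192, -0.353, 0.0973]
ee_rot: [-2.353, -2.076, 0.006]
force: [0.8, 0.9, 0.3]
width: 0.645
gripper_force: 20.0
clock: 20.9
position: [0.4236, -0.3479, 0.0691]
ee_rot: [-2.344, -2.088, 0.001]
force: [0.8, 0.2, -1.2]
width: 0.644
gripper_force: 20.0
(array([-0.16,  0.07,  3.66]), np.float64(0.1), np.float64(-6.6), np.float64(0.98))
```

```bash
python3 -m creep '5.4 -.1 0 2 0 0 0;5.4 -.1 0 3.2 0 0 0;5.4 -.1 0 3.6 0 0 0;5.4 -.1 0 3.65 0 0 0;5.4 -.1 0 3.65 0 0 0'; python3 -m creep '8 0 0 0 0 0 0;8 0 0 0 0 0 0;8 0 0 0 0 0 0;8 0 0 0 0 0 0'; python3 -m creep '8 0 0 -5 0 0 0;8 0 0 -11 0 0 0;9.18 0 0 -15 0 0 0;9.18 0 0 -15 0 0 0;9.18 0 0 -15 0 0 0'
python3 - <<'E'
from h import *
im=vision.get_image("wrist");I=vision.camera_info("wrist");cv2.imwrite("pics/ls.png",im[:,:,::-1])
m=cv2.inRange(cv2.cvtColor(im,cv2.COLOR_RGB2HSV),(105,140,100),(125,255,255))
print(go((.4757,-.185,.15),-6.7))
E
```

```text
clock: 21.52
position: [0.424, -0.3501, 0.034]
ee_rot: [2.347, 2.088, 0.0]
force: [0.1, -0.2, -1.4]
width: 0.648
gripper_force: 20.0
clock: 22.02
position: [0.4238, -0.35, 0.0336]
ee_rot: [2.347, 2.088, 0.0]
force: [0.2, 0.3, -0.4]
width: 0.87
gripper_force: 0.0
clock: 22.65
position: [0.4237, -0.3495, 0.1831]
ee_rot: [-2.346, -2.088, -0.0]
force: [-0.7, -0.4, -0.6]
width: 1.0
gripper_force: 0.0
(array([16.92,  3.29,  3.27]), np.float64(0.0), np.float64(-6.7), np.float64(0.86))
```

View pics/ls.png

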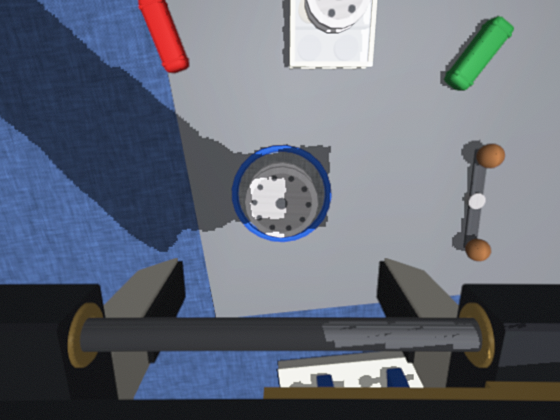

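The large spool is seated in its dish: hub at (281,203), rim centred at (282,193). Next is the small spool.

```bash
python3 -m creep '9.18 6 1.2 0 0 0 0;9.18 12 2.4 1 0 0 0;9.18 17 3.3 3.2 0 0 0;9.18 17 3.3 3.2 0 0 0;9.18 17 3.3 3.2 0 0 0'>/dev/null
python3 - <<'E'
from h import *
I=vision.camera_info("wrist"); im=vision.get_image("wrist")
cv2.imwrite("pics/s2.png",im[:,:,::-1])
k=np.uint8(cv2.cvtColor(im,cv2.COLOR_RGB2HSV)[:,:,2]<90)*255
cs,_=cv2.findContours(k,cv2.RETR_LIST,cv2.CHAIN_APPROX_NONE)
for c in cs:
    x,y,w,h=cv2.boundingRect(c)
    if 3<w<70 and 3<h<60 and 220<x<340 and 150<y<330:
        r=cast(I,c[:,0,:],.052)[:,:2]*1000; print((x,y,w,h),r.mean(0).round(1))
print(go((.4757,-.206,.0545),-6.7))
E
```

```text
(265, 257, 9, 6) [ 462.9 -209.2]
(302, 251, 8, 7) [ 488.6 -208.3]
(280, 250, 15, 13) [ 475.8 -208.6]
(292, 239, 4, 4) [ 481.5 -196.9]
(263, 225, 49, 15) [ 478.  -189.1]
(array([-1.98,  0.24,  9.67]), np.float64(-0.1), np.float64(-6.8), np.float64(0.55))
```

View pics/s2.png

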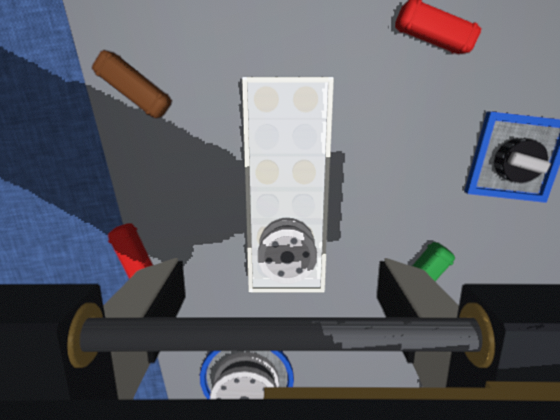

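The small spool's hub is at (287,257), which casts to (0.476, -0.208). The case corners are about (243,79), (333,78), (325,291) and (250,291).

```bash
python3 -c "
from h import *
I=vision.camera_info('wrist')
print(cast(I,[(243,79),(333,78),(325,291),(250,291)],.026).round(4))"
python3 -m creep '7 -2.2 .2 4 0 0 0;7 -2.2 .2 8 0 0 0;7 -2.2 .2 9.6 0 0 0;7 -2.2 .2 9.65 0 0 0;7 -2.2 .2 9.65 0 0 0' 20; python3 -m creep '3.6 0 0 0 0 0 0;3.6 0 0 0 0 0 0;3.6 0 0 0 0 0 0;3.6 0 0 0 0 0 0;3.6 0 0 0 0 0 0';python3 -m creep '3.6 0 0 0 0 0 0;3.6 0 0 0 0 0 0;3.6 0 0 0 0 0 0'
```

```text
[[ 0.4606 -0.0901  0.026 ]
 [ 0.52   -0.0966  0.026 ]
 [ 0.5016 -0.2549  0.026 ]
 [ 0.4422 -0.2477  0.026 ]]
clock: 24.0
position: [0.4764, -0.2077, 0.0562]
ee_rot: [2.346, 2.087, 0.001]
force: [0.2, -0.6, -0.3]
width: 0.759
gripper_force: 0.0
clock: 24.62
position: [0.476, -0.207, 0.0553]
ee_rot: [2.347, 2.088, 0.001]
force: [-0.3, 1.4, 5.3]
width: 0.449
gripper_force: 20.1
clock: 25.0
position: [0.476, -0.207, 0.0553]
ee_rot: [2.347, 2.088, 0.001]
force: [-0.5, 1.1, 5.5]
width: 0.448
gripper_force: 20.1
```

```bash
python3 -m creep '3.6 0 0 -1 0 0 0;3.6 0 0 -4 0 0 0;3.6 0 0 -8 0 0 0;3.6 0 0 -9 0 0 0;3.6 0 0 -9 0 0 0';python3 -c "
from h import *
print(go((.650,.1134,.14),-6.7))"
```

```text
clock: 25.62
position: [0.476, -0.2069, 0.1454]
ee_rot: [2.346, 2.088, 0.002]
force: [0.5, 1.1, -0.7]
width: 0.445
gripper_force: 20.0
(array([33.83, 13.56,  0.57]), np.float64(0.0), np.float64(-6.7), np.float64(0.61))
```

```bash
python3 -m creep '3.6 4 1.6 0 0 0 0;3.6 9 3.6 0 0 0 0;3.6 14 5.6 0 0 0 0;3.6 19 7.6 0 0 0 0;3.6 24 9.6 0 0 0 0'>/dev/null;python3 -m creep '3.6 5 2 0 0 0 0;3.6 9.8 4 2 0 0 0;3.6 9.8 4 5 0 0 0;3.6 9.8 4 5 0 0 0;3.6 9.8 4 5 0 0 0';python3 -c "
from h import *
print(go((.650,.1134,.033),-6.7))"
```

```text
clock: 26.88
position: [0.65, 0.1114, 0.0952]
ee_rot: [2.349, 2.086, -0.001]
force: [1.0, 0.2, -0.8]
width: 0.447
gripper_force: 20.0
(array([ 0.2 , -0.02,  6.22]), np.float64(-0.1), np.float64(-6.8), np.float64(0.08))
```

```bash
python3 -m creep '3.6 .25 0 3 0 0 0;3.6 .25 0 5.5 0 0 0;3.6 .25 0 6.1 0 0 0;3.6 .25 0 6.2 0 0 0;3.6 .25 0 6.2 0 0 0'; python3 -m creep '6 0 0 0 0 0 0;6 0 0 0 0 0 0;6 0 0 0 0 0 0;6 0 0 0 0 0 0'; python3 -m creep '6 0 0 -5 0 0 0;6 0 0 -11 0 0 0;9.18 0 0 -15 0 0 0;9.18 0 0 -15 0 0 0;9.18 0 0 -15 0 0 0'
python3 - <<'E'
from h import *
cv2.imwrite("pics/ss.png",vision.get_image("wrist")[:,:,::-1])
print(go((.481,-.1715,.15),-6.7))
E
```

```text
clock: 27.5
position: [0.6513, 0.1151, 0.0345]
ee_rot: [2.347, 2.087, 0.003]
force: [0.3, 0.2, -0.2]
width: 0.45
gripper_force: 20.0
clock: 28.0
position: [0.6505, 0.1153, 0.0331]
ee_rot: [2.347, 2.088, 0.0]
force: [-0.5, 1.1, 0.2]
width: 0.651
gripper_force: 0.0
clock: 28.62
position: [0.65, 0.1155, 0.1824]
ee_rot: [-2.346, -2.088, 0.001]
force: [-1.1, -0.8, -0.4]
width: 0.932
gripper_force: 0.0
(array([-30.46, -13.41,   3.22]), np.float64(0.0), np.float64(-6.7), np.float64(0.02))
```

```bash
python3 -m creep '9.18 -5 -2.2 0 0 0 0;9.18 -10 -4.4 0 0 0 0;9.18 -15 -6.6 0 0 0 0;9.18 -20 -8.8 0 0 0 0;9.18 -25 -11 0 0 0 0'>/dev/null;python3 -m creep '9.18 -5.4 -2.4 2 0 0 0;9.18 -5.4 -2.4 3 0 0 0;9.18 -5.4 -2.4 3 0 0 0;9.18 -5.4 -2.4 3 0 0 0' 30;python3 - <<'E'
from h import *
cv2.imwrite("pics/c0.png",vision.get_image("top")[:,:,::-1])
print(go((.481,-.1715,.030),-6.7))
E
```

```text
clock: 29.8
position: [0.4827, -0.1698, 0.1528]
ee_rot: [-2.344, -2.09, 0.001]
force: [0.1, 0.6, 0.4]
width: 1.005
gripper_force: 0.0
(array([-0.19, -0.16, 12.3 ]), np.float64(0.2), np.float64(-6.5), np.float64(0.54))
```

View pics/ss.png

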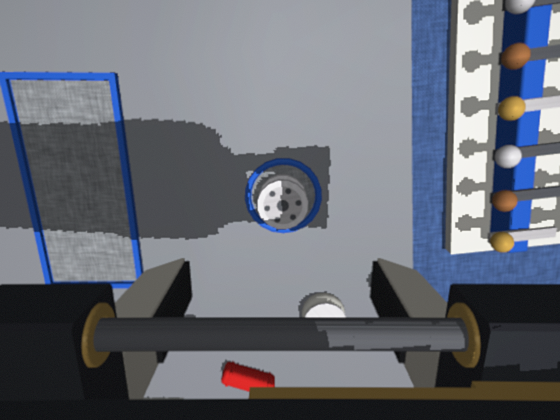

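The small spool is in its dish: hub at (284,205), dish at (284,195). Now I grasp the case.

```bash
python3 -m creep '9.18 -.15 -.1 5 0 0 0;9.18 -.15 -.1 9 0 0 0;9.18 -.15 -.1 11.5 0 0 0;9.18 -.15 -.1 12.3 0 0 0;9.18 -.15 -.1 12.3 0 0 0' 30; python3 -m creep '5.4 0 0 0 0 0 0;5.4 0 0 0 0 0 0;5.4 0 0 0 0 0 0;5.4 0 0 0 0 0 0;5.4 0 0 0 0 0 0';python3 -m creep '5.4 0 0 0 0 0 0;5.4 0 0 0 0 0 0;5.4 0 0 0 0 0 0'
```

```text
clock: 30.48
position: [0.4813, -0.1721, 0.0303]
ee_rot: [2.346, 2.089, 0.0]
force: [0.9, -0.7, 0.1]
width: 0.999
gripper_force: 0.0
clock: 31.1
position: [0.4811, -0.1724, 0.0304]
ee_rot: [2.347, 2.088, 0.001]
force: [-1.3, 1.0, 6.7]
width: 0.651
gripper_force: 30.0
clock: 31.48
position: [0.4811, -0.1724, 0.0304]
ee_rot: [2.347, 2.088, 0.001]
force: [-0.3, 0.4, 7.1]
width: 0.658
gripper_force: 30.0
```

```bash
python3 -m creep '5.4 0 0 -1 0 0 0;5.4 0 0 -4 0 0 0;5.4 0 0 -8 0 0 0;5.4 0 0 -9 0 0 0;5.4 0 0 -9 0 0 0';python3 -c "
from h import *
print(go((.4755,.1398,.12),-6.6))"
```

```text
clock: 32.1
position: [0.4809, -0.1721, 0.1203]
ee_rot: [2.346, 2.089, 0.001]
force: [-0.0, 0.1, -3.4]
width: 0.65
gripper_force: 30.0
(array([ 3.092e+01, -4.150e+00,  3.000e-02]), np.float64(-0.1), np.float64(-6.7), np.float64(0.59))
```

```bash
python3 -m creep '5.4 4 -.5 0 0 0 0;5.4 9 -1.2 0 0 0 0;5.4 14 -1.9 0 0 0 0;5.4 19 -2.6 0 0 0 0;5.4 24 -3.3 0 0 0 0'>/dev/null;python3 -m creep '5.4 4 -.5 0 0 0 0;5.4 6.9 -.8 1 0 0 0;5.4 6.9 -.8 4 0 0 0;5.4 6.9 -.8 4 0 0 0;5.4 6.9 -.8 4 0 0 0';python3 -c "
from h import *
print(go((.4755,.1398,.0330),-6.6))"
```

```text
clock: 33.35
position: [0.4759, 0.1384, 0.0801]
ee_rot: [2.348, 2.087, -0.002]
force: [0.9, -0.8, -2.1]
width: 0.65
gripper_force: 30.0
(array([ 0.14, -0.05,  4.71]), np.float64(-0.2), np.float64(-6.8), np.float64(0.03))
```

```bash
python3 -m creep '5.4 .1 0 2 0 0 0;5.4 .1 0 3.8 0 0 0;5.4 .1 0 4.4 0 0 0;5.4 .1 0 4.65 0 0 0;5.4 .1 0 4.65 0 0 0'; python3 -m creep '8 0 0 0 0 0 0;8 0 0 0 0 0 0;8 0 0 0 0 0 0;8 0 0 0 0 0 0'; python3 -m creep '8 0 0 -5 0 0 0;8 0 0 -11 0 0 0;9.18 0 0 -17 0 0 0;9.18 0 0 -17 0 0 0;9.18 0 0 -17 0 0 0';python3 -m creep '9.18 0 -10 -5 0 0 0;9.18 0 -10 -5 0 0 0;9.18 0 -10 -5 0 0 0;9.18 0 -10 -5 0 0 0'
python3 - <<'E'
from h import *
im=vision.get_image("scene")[135:335,85:445]
cv2.imwrite("pics/end.png",cv2.resize(im,(800,444),interpolation=2)[:,:,::-1])
E
```

```text
clock: 33.98
position: [0.4766, 0.1402, 0.0341]
ee_rot: [2.347, 2.088, 0.001]
force: [0.2, 0.3, -3.4]
width: 0.654
gripper_force: 30.0
clock: 34.48
position: [0.4762, 0.1403, 0.0337]
ee_rot: [2.347, 2.088, 0.0]
force: [-0.3, -0.5, -0.4]
width: 0.873
gripper_force: 0.0
clock: 35.1
position: [0.4757, 0.1405, 0.2033]
ee_rot: [-2.346, -2.088, -0.0]
force: [0.1, 1.0, -0.1]
width: 1.001
gripper_force: 0.0
clock: 35.6
position: [0.3766, 0.1522, 0.253]
ee_rot: [-2.345, -2.09, 0.001]
force: [0.6, -0.0, 0.5]
width: 0.995
gripper_force: 0.0
```

View pics/end.png

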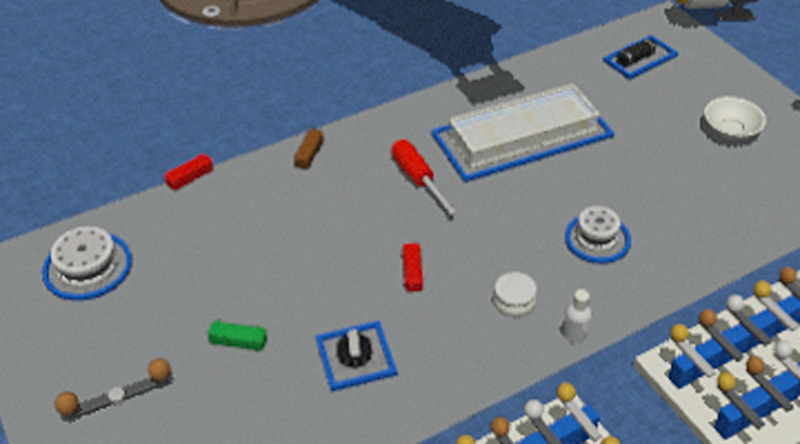

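All five parts are in their own places, inside the rims, upright and released: case (525,125), grip (637,52), small spool (598,225), knob (355,347) and large spool (85,255).

```bash
python3 -c "
from cell import job
print(job.sign_off())"
```

```text
the job is handed in; nothing more can be done
None
```

The job is handed in: all five parts are set flat, released and inside the rims of their own blue places after about 36 s of robot time; the sign-off call returned no verdict.

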